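# Knock a stuck tube insert out of a centrifuge bucket

## Robot

A 6-joint arm with a two-finger parallel gripper is mounted at the origin on the work surface. World frame = base frame: x ahead of the robot, y to its left, z up, the work surface at z = 0. Lengths are in m, angles in rad, forces in N, time in s.
With the tool pointing down it reaches from about 0.25 to 0.725 m from the base axis. Payload 9.7 kg.
Tool frame: the origin (TCP) lies midway between the tips of the shut fingers; the grasp point (between the pads) lies 19 mm behind it; z points along the fingers, y is the direction in which the jaws open and shut (so a half turn about z gives the same grasp; the last joint's range is limited). The gripper opens to 85 mm and grips with 20 to 120 N. Pads are 22 mm wide; open, the fingers measure 114 mm over their backs; the gripper's body (76 mm by 85 mm) begins 54 mm behind the grasp point. The pads swing forward as they close: fully open they stand 13 mm farther back than shut.
Start: joints at [-1.323, 0.087, 0.176, 1.66, 0, 1.571], TCP at [0.135, -0.533, 0.231] pointing down, gripper open.
Joint ranges: [-3.13, 3.13], [-0.85, 1.81], [-1.15, 1.24], [-2.2, 2.28], [-1.44, 1.52], [-3.14, 3.14]. Speed limits (rad/s): [2.22, 2.22, 2.57, 3.14, 3.14, 3.14].

## Interface

Orientations are given as a unit quaternion [x, y, z, w].
In Python, from bench import manip gives the robot as it stands.
- The arm moves only by the shell command python3 -m pendant 'ROWS'. ROWS is JSON, a list of rows, each an object of numbers: "x", "y", "z": the shift along the tool's x, y, z as a fraction of full scale; "ax", "ay", "az": the turn, a rotation vector about the tool's x, y, z as a fraction of full scale; "grip": the closure, from -1 (fully open) to 1 (shut). A call has exactly 8 rows; each row shifts and turns the commanded pose from where the row before left it, along the tool's axes as they then stand; what a row does not reach is not made up. Full scale, the value 1, is 30 mm for a shift and 0.12 rad for a turn. A row lasts 1/12 s, in which the tool goes at most 41.7 mm and 7.16 degrees, less where a joint would pass 70% of its speed; a pose out of reach is approached as far as the arm can. A call with a number of a shift or a turn outside -1 to 1 is refused whole. A call with a gripper value outside its range is refused whole. The fingers move at their own pace and stop on an object; the grip force is fixed at half the most. Time passes only in rows, so rows that do not move let the fingers close, or fill a call up. It gives the time, the measured TCP pose, the force and the opening at its end, in the units of the state.
- manip.get_state(): the state, without advancing time (a new reading comes with each control period).
- manip.get_image(name): name is "scene" or "top" or "wrist"; returns the picture (480x640x3 uint8, red, green, blue); there is no depth.
- manip.camera_model(name): a dict with "K" (3x3 intrinsics, pixels), "R" (3x3) and "t" (3): a world point X has camera coordinates R X + t. Camera axes: x right, y down, z forward; pixel columns grow to the right and rows downward; lengths in m; the calibration is good to about 2 mm. The wrist camera is an equidistant fisheye: a pixel r from the principal point sees the ray r / f radians off the axis. A picture is of the moment at which its call begins: read the wrist's pose just before it. camera_model takes no time and is no camera call; for the wrist camera it gives the pose at the moment of the call.
- manip.close_job(): hands the job in, once; it reports no verdict.
The state is a dict: "clock": time; "qpos": joint angles; "dq": joint speeds; "effort": joint torques, N m; "eef_pos": TCP position; "ee_rot": TCP orientation; "wrist_force": force on the tool from outside, world axes, zero at the start; "moment": the same for the moment, N m; "finger_gap": finger opening in m.
Only numpy, scipy, OpenCV 4.12 (cv2) and the standard library are available. Lean on these libraries where they do the work, as an engineer would, in place of code of your own. Each camera call takes 0.05 s, during which the arm holds its last target.

## Task

The green tube insert is stuck in its centrifuge bucket. Slide the knockout rod under that bucket by its red handle, feel for the hole in the bucket's floor without forcing the rod against the stand, push the rod up through it until the insert stands well proud of the rim (20 mm or more), and let the rod all the way down again. Then pull the green insert out and stand it upright in the blue tray, leaving the grey inserts seated and the glass beaker where it stands.

Things in the scene. Friction and masses are not known exactly. Their poses are not given: they have to be found in the camera images.
- stand: Fixed clearing stand: grey base plate 210 x 306 mm, end cheeks, and a raised aluminium floor plate (85 mm deep in x; underside 115 mm, top 123 mm above the table) carrying three round aluminium buckets in a row, centres at stand x = 0, y = -78, 0, +78 mm. Origin on the table under the middle bucket; z up; yaw varies. Goes no further than 175 mm up, handle apart.
- well1 (a point): Centre of the middle bucket's rim, 173 mm above the table. Buckets: outside diameter 58, bore 47.5, depth 50 mm, each with a 12 mm round hole through the middle of its floor. Two brass sprung plungers (stand -x and +x sides) grip the insert: it takes about 8 to 14 N to move it up, and it stays where it has been pushed.
- handle (a point): Middle of the knockout slide's red handle: upright square grip 20 x 20 mm, 55 mm tall, faces parallel to the stand's axes, its top 27 mm above this point, on a 16 mm steel post. 198 mm above the table when the rod is down; at stand x = -85 mm, in front of the buckets. It moves only along stand y and up; let go, it sinks by its own weight (0.37 kg with rod).
- slide (a joint): Position of the handle along the stand's y, m, 0 = in line with the middle bucket, travel 0.105 either way, friction about 1.2 N. The knockout rod travels along under the floor plate at stand x = 0, in line with the holes, but along y it is clamped up to 15 mm to either side of the handle's middle. This offset differs each time and is not measured: feel for the hole.
- lift (a joint): Lift of handle and rod, 0 = down, 0.058 m = top stop. The steel rod (diameter 10 mm, flat tip) meets the floor plate's underside at 0.011, or goes through a hole and meets the insert at 0.019. It is sprung: it first sinks 6 mm into its foot (1.8 rising to 5.4 N), then is solid, so the insert moves from about 0.025. Over 30 N between rod and stand, up or sideways, is too much.
- green_mid (a point): Centre (half-way up) of the green tube insert: a plastic cylinder 44 mm in diameter and 50 mm tall (70 g, varies) with four dark tube holes in its top. At the start it sits fully down in one of the three buckets (any of them), its top flush with the rim.
- grey1_mid (a point): Centre of a grey insert of the same size, in another bucket; leave it seated.
- grey2_mid (a point): Centre of the other grey insert of the same size, in the remaining bucket; leave it seated.
- tray: Open blue plastic tray, fixed, outside 150 (its x) x 130 (its y) x 25 mm tall, walls and floor 4 mm thick. Origin at the centre of its underside, on the table.
- beaker: Glass beaker, diameter 70, height 90 mm, standing to the left of the stand; leave it. Origin at the centre of its underside.
Things that resemble listed ones, but are neither listed nor needed, are in the scene too. There is more than one size of the tray; the one meant has the size given above.

How it is judged:
On the way, in this order (a step that is already met when the one before it is completed fails the run):
1. the rod, up through the hole, has pushed the green insert at least 20 mm proud of the rim (z of green_mid in the frame of stand above 0.167 m and value of joint lift above 0.035 m and contact force between lift and green above 0.3 N), for 0.1 s.
2. the rod is let all the way down again (value of joint lift below 0.005 m), for 0.2 s.
At the end, for the whole second after the job is handed in: The green insert stands upright (within 0.12 rad) and at rest on the floor of the blue tray, the knockout rod is fully down (within 5 mm), and both grey inserts are still seated (moved less than 5 mm) (x of green_mid in the frame of tray between -0.055 and 0.055 m and y of green_mid in the frame of tray between -0.045 and 0.045 m and z of green_mid in the frame of tray between 0.024 and 0.034 m and angle between green_mid's own z axis and vertical below 0.12 rad and linear speed of green below 0.02 m/s and value of joint lift below 0.005 m and distance of each of grey1_mid, grey2_mid from where it was at the start of the episode below 0.005 m); the robot touches nothing.
It fails at once if the rod is pressed against the stand with more than 30 N (contact force between lift and stand above 30 N).
It fails at once if a grey insert is moved 5 mm or more (distance of any of grey1_mid, grey2_mid from where it was at the start of the episode above 0.005 m).
It fails at once if the glass beaker is moved 20 mm or more (distance of beaker from where it was at the start of the episode above 0.02 m).
It also fails if it takes over 61 s, if anything falls off the work surface, if the arm or the gripper's body presses on something with over 40 N, if the wrist force passes 120 N, or if a joint passes its speed limit or range.

## Working session

There is one attempt and no reset: what is moved stays moved. The work goes in short steps, Python scripts to look and compute and a shell command to move; the robot and the scene stay as the last step left them, time stands still between calls to the robot, and variables do not carry over. Pictures are saved under pics/ and viewed, and the job is handed in when it is done.

```bash
ls; mkdir -p pics; python3 - <<'E'
from bench import manip
import cv2
s=manip.get_state();print(s)
for n in("scene","top","wrist"):
    m=manip.camera_model(n);print(n,m)
    cv2.imwrite(f"pics/{n}0.png",manip.get_image(n)[:,:,::-1])
E
```

```text
pics
{'clock': 0.0, 'qpos': array([-1.32302098e+00,  8.75139805e-02,  1.75141732e-01,  1.65979261e+00,
       -1.31794703e-05,  1.57080962e+00]), 'dq': array([-1.29104563e-03,  1.32868017e-03, -9.74144150e-05,  1.57739525e-03,
       -3.01014130e-04, -2.85126664e-04]), 'effort': array([ 1.12208704e-04, -5.20387709e+01,  4.64804327e+01,  1.64474070e-02,
       -9.15388614e-05,  1.44593048e-05]), 'eef_pos': array([ 0.13482881, -0.53299118,  0.23055733]), 'ee_rot': array([ 9.92336321e-01,  1.23564389e-01, -9.10994425e-05, -6.78208827e-04]), 'wrist_force': array([-0.12667434,  0.01115575,  0.07220811]), 'moment': array([-0.00083582,  0.0112359 , -0.00473823]), 'finger_gap': 0.08548189045445656}
scene {'K': array([[527.10151925,   0.        , 324.15979462],
       [  0.        , 527.10151925, 244.58200648],
       [  0.        ,   0.        ,   1.        ]]), 'R': array([[ 0.73763488,  0.67519863, -0.00126162],
       [ 0.46804217, -0.51266742, -0.71979764],
       [-0.48665317,  0.53035735, -0.69418281]]), 't': array([-0.33990393, -0.09616049,  1.40064371])}
top {'K': array([[594.4540595 ,   0.        , 316.54086505],
       [  0.        , 594.4540595 , 238.67888897],
       [  0.        ,   0.        ,   1.        ]]), 'R': array([[ 0.05044343, -0.99871301, -0.00527045],
       [-0.9762509 , -0.04819428, -0.21121434],
       [ 0.21068851,  0.01579966, -0.97742556]]), 't': array([8.72416200e-04, 4.59233797e-01, 1.42017823e+00])}
wrist {'K': array([[371.64829954,   0.        , 313.38574545],
       [  0.        , 371.64829954, 236.24133983],
       [  0.        ,   0.        ,   1.        ]]), 'R': array([[ 2.45819930e-01, -9.69315216e-01, -7.58365310e-04],
       [-9.23311022e-01, -2.34391214e-01,  3.04232666e-01],
       [-2.95075107e-01, -7.40862456e-02, -9.52597454e-01]]), 't': array([-0.54997774, -0.04028537,  0.38007268])}
```

View pics/scene0.png

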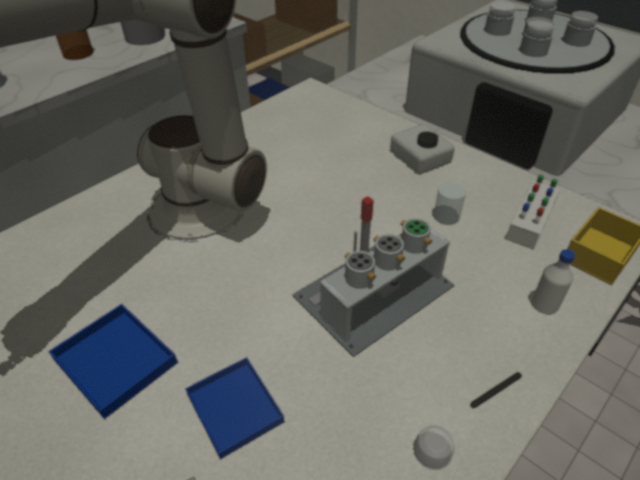

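View pics/top0.png

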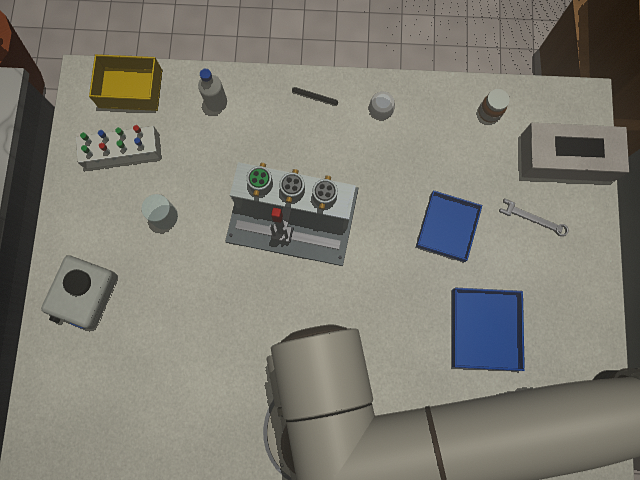

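View pics/wrist0.png

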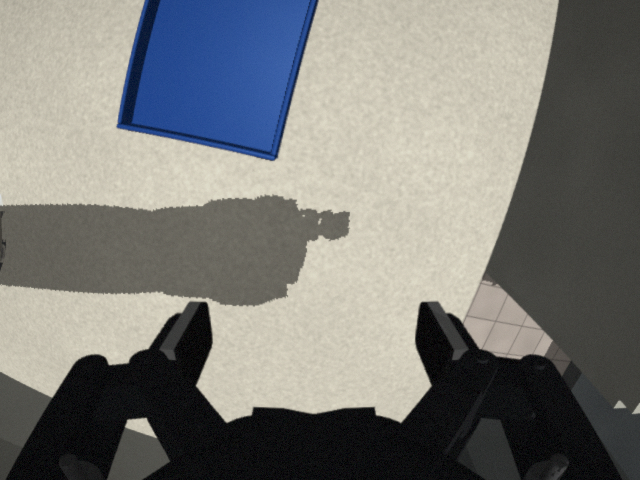

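The scene and top views show the green insert in the leftmost bucket (+y; top view about 260,178), the red handle near (277,214), and two blue trays at (450,225) and (488,330). Next I'll measure these.

```bash
cat > h.py <<'E'
import numpy as np, cv2
from bench import manip
def cam(n):
    m=manip.camera_model(n);return np.array(m["K"]),np.array(m["R"]),np.array(m["t"])
def ray(n,uv,c=None):
    K,R,t=c or cam(n); x=(uv[0]-K[0,2])/K[0,0]; y=(uv[1]-K[1,2])/K[1,1]
    if n=="wrist":
        r=np.hypot(x,y); d=np.array([x/r*np.sin(r),y/r*np.sin(r),np.cos(r)]) if r>0 else np.array([0,0,1.])
    else: d=np.array([x,y,1.]); d/=np.linalg.norm(d)
    return -R.T@t, R.T@d
def onz(n,uv,z,c=None):
    o,d=ray(n,uv,c); return o+d*(z-o[2])/d[2]
def tri(c1,c2):
    (o1,d1),(o2,d2)=c1,c2
    s=np.linalg.lstsq(np.c_[d1,-d2],o2-o1,rcond=None)[0]
    a=o1+s[0]*d1;b=o2+s[1]*d2
    return (a+b)/2,np.linalg.norm(a-b)
def blobs(img,mask,amin=30):
    n,l,st,ce=cv2.connectedComponentsWithStats(mask.astype(np.uint8))
    return [(st[i],ce[i],l==i) for i in range(1,n) if st[i][4]>=amin]
E
python3 - <<'E'
from h import *
I={n:cv2.imread(f"pics/{n}0.png") for n in("top","scene")}
for n in I:
    hsv=cv2.cvtColor(I[n],cv2.COLOR_BGR2HSV);H,S,V=[hsv[...,i].astype(int) for i in range(3)]
    print(n)
    for nm,m in (("blue",(H>100)&(H<130)&(S>130)&(V>60)),("red",((H<8)|(H>172))&(S>130)&(V>60)),("green",(H>50)&(H<90)&(S>100)&(V>40))):
        for st,ce,mm in blobs(I[n],m,25):
            print(nm,st,ce.round(1))
            if nm=="blue" and st[4]>1500:
                c,_=cv2.findContours(mm.astype(np.uint8),0,2); c=max(c,key=cv2.contourArea)
                q=cv2.approxPolyDP(cv2.convexHull(c),8,True)[:,0]
                P=np.array([onz(n,p,.025)[:2] for p in q]); print(q.tolist(),P.round(3).tolist(),[np.linalg.norm(P[i]-P[i-1]).round(3) for i in range(len(P))])
            if nm=="green": print(onz(n,ce,.173))
            if nm=="red": print(onz(n,ce,.20))
t=I["top"][140:280,200:380]; cv2.imwrite("pics/tc.png",cv2.resize(t,None,fx=4,fy=4,interpolation=3))
t=I["scene"][180:360,280:470]; cv2.imwrite("pics/sc.png",cv2.resize(t,None,fx=3.3,fy=3.3,interpolation=3))
E
```

```text
top
blue [200  69  11   9  78] [204.9  73.3]
blue [ 418  191   64   70 2578] [448.3 226.7]
[[433, 191], [481, 205], [466, 260], [418, 244]] [[0.603, -0.267], [0.572, -0.389], [0.428, -0.35], [0.463, -0.23]] [np.float64(0.145), np.float64(0.126), np.float64(0.149), np.float64(0.125)]
blue [ 455  288   69   83 4918] [486.7 330.2]
[[455, 288], [522, 292], [523, 370], [455, 366]] [[0.356, -0.323], [0.355, -0.488], [0.167, -0.486], [0.168, -0.323]] [np.float64(0.188), np.float64(0.164), np.float64(0.188), np.float64(0.162)]
red [133 125   6   6  26] [135.7 127.7]
[0.66740094 0.45168779 0.2       ]
red [ 99 143   6   6  27] [101.6 145.3]
[0.62066044 0.52500619 0.2       ]
red [271 208  10   9  71] [275.9 211.9]
[0.48277167 0.11509092 0.2       ]
green [117 140   6   6  26] [119.2 142.6]
[0.63928765 0.49558922 0.173     ]
green [ 81 145   6   6  25] [ 83.7 147.8]
[0.62246703 0.57703061 0.173     ]
green [250 169  18  18 168] [258.7 177.8]
[0.56902872 0.16261106 0.173     ]
scene
blue [561 250  13  12 105] [567.4 254.9]
blue [  50  305  124  107 6357] [112.4 358.6]
[[121, 305], [173, 356], [99, 411], [50, 351]] [[0.166, -0.324], [0.356, -0.326], [0.354, -0.486], [0.166, -0.483]] [np.float64(0.16), np.float64(0.189), np.float64(0.161), np.float64(0.188)]
blue [ 187  360   95   95 5159] [234.  406.5]
[[246, 360], [281, 418], [219, 454], [187, 389]] [[0.469, -0.235], [0.607, -0.274], [0.576, -0.391], [0.435, -0.352]] [np.float64(0.121), np.float64(0.143), np.float64(0.121), np.float64(0.146)]
red [363 197   9  24 156] [367. 208.]
[0.47661012 0.11426768 0.2       ]
green [407 222  20  12 146] [416.5 227.5]
[0.57221782 0.16078937 0.173     ]
```

View pics/tc.png

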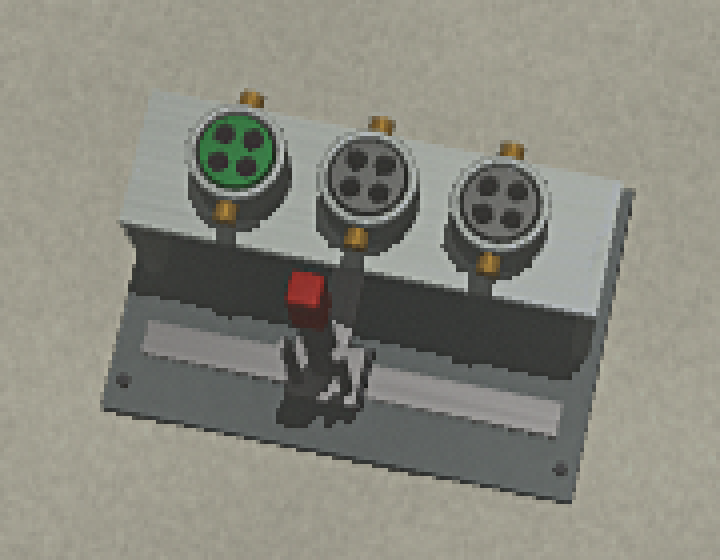

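View pics/sc.png

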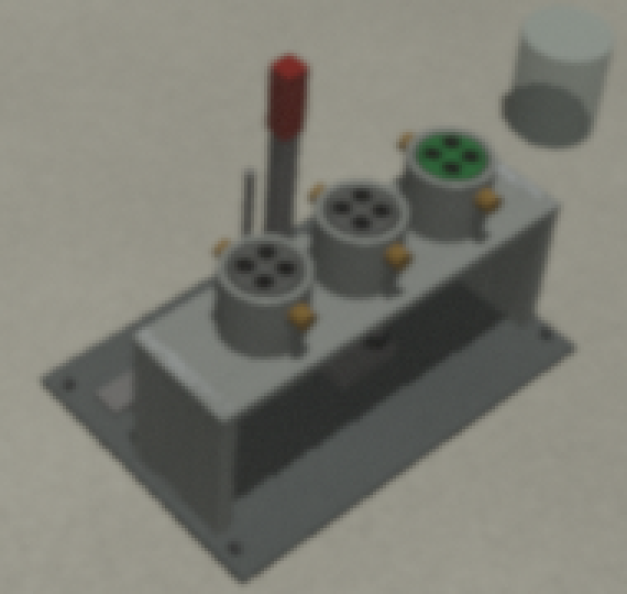

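```bash
python3 - <<'E'
from h import *
T=[(259.25,177.75),(292,183.75),(324.75,190.25)];S=[(417,227.6),(389.4,243.9),(360.9,260.9)]
for a,b in zip(T,S):
    print(onz("top",a,.173).round(4),onz("scene",b,.173).round(4),tri(ray("top",a),ray("scene",b)))
a,b=(276.75,212),(367.6,200.3)
print("handle",onz("top",a,.225).round(4),onz("scene",b,.225).round(4),tri(ray("top",a),ray("scene",b)))
E=[];
P=np.array([(onz("top",a,.173)+onz("scene",b,.173))[:2]/2 for a,b in zip(T,S)])
d=P[0]-P[2]; yaw=np.arctan2(-d[0],d[1]); print("len",np.linalg.norm(d),"yaw",yaw)
c=P.mean(0); ex=np.array([np.cos(yaw),np.sin(yaw)]);ey=np.array([-ex[1],ex[0]])
print("origin",c, "handle line",c-.085*ex,"at green",c-.085*ex+.078*ey, "green",c+.078*ey)
h=(onz("top",a,.225)+onz("scene",b,.225))[:2]/2; print("handle stand coords",ex@(h-c),ey@(h-c))
s=manip.get_state();from scipy.spatial.transform import Rotation as Ro
R=Ro.from_quat(s["ee_rot"]).as_matrix();print(R.round(4))
ty=R[:2,1]; ang=np.arctan2(ey[1],ey[0])-np.arctan2(ty[1],ty[0]); print("world turn needed for tool y || ey",ang, "mod pi",(ang+np.pi/2)%np.pi-np.pi/2)
E
```

```text
[0.5692 0.1613 0.173 ] [0.5732 0.1611 0.173 ] (array([0.57105936, 0.16250105, 0.17035912]), np.float64(0.0025744671088667554))
[0.5585 0.0848 0.173 ] [0.5607 0.0841 0.173 ] (array([0.55939877, 0.08526894, 0.17115737]), np.float64(0.0009618829630813989))
[0.5466 0.0087 0.173 ] [0.5489 0.0092 0.173 ] (array([0.5476395 , 0.00937888, 0.17167103]), np.float64(0.0018856727396379402))
handle [0.4761 0.111  0.225 ] [0.48   0.1099 0.225 ] (array([0.47748664, 0.11192438, 0.22215987]), np.float64(0.0017736354846960875))
len 0.1540652220146714 yaw -0.1528387901271257
origin [0.55950956 0.08485556] handle line [0.47550041 0.09779634] at green [0.48737548 0.17488708] green [0.57138462 0.1619463 ]
handle stand coords -0.0844041445632365 0.012929038751921206
[[ 9.695e-01  2.452e-01 -2.000e-04]
 [ 2.452e-01 -9.695e-01  1.000e-03]
 [ 0.000e+00 -1.000e-03 -1.000e+00]]
world turn needed for tool y || ey 2.7409867907071828 mod pi -0.40060586288261035
```

```bash
A='{"x":0.9,"y":-1,"z":-0.1,"grip":-1}'; python3 -m pendant '[{"x":0.5,"y":-0.55,"z":-0.2,"grip":-1},{"x":0.9,"y":-1,"z":-0.1,"grip":-1},{"x":0.9,"y":-1,"z":-0.1,"grip":-1},{"x":0.9,"y":-1,"z":-0.1,"grip":-1},{"x":0.9,"y":-1,"z":-0.1,"grip":-1},{"x":0.9,"y":-1,"z":-0.1,"grip":-1},{"x":0.9,"y":-1,"z":-0.1,"grip":-1},{"x":0.9,"y":-1,"z":-0.1,"grip":-1}]'; python3 -c "
from bench import manip;print(manip.get_state()['qpos'])"
```

```text
[-1.32302409e+00  8.73325801e-02  1.75348651e-01  1.65981233e+00
  1.36946807e-06  1.57080149e+00]validation failed for argument at $[0]...
```

```bash
python3 -m pendant '[{"x":0.5,"y":-0.55,"z":-0.2,"ax":0,"ay":0,"az":0,"grip":-1},{"x":0.9,"y":-1,"z":-0.1,"ax":0,"ay":0,"az":0,"grip":-1},{"x":0.9,"y":-1,"z":-0.1,"ax":0,"ay":0,"az":0,"grip":-1},{"x":0.9,"y":-1,"z":-0.1,"ax":0,"ay":0,"az":0,"grip":-1},{"x":0.9,"y":-1,"z":-0.1,"ax":0,"ay":0,"az":0,"grip":-1},{"x":0.9,"y":-1,"z":-0.1,"ax":0,"ay":0,"az":0,"grip":-1},{"x":0.9,"y":-1,"z":-0.1,"ax":0,"ay":0,"az":0,"grip":-1},{"x":0.9,"y":-1,"z":-0.1,"ax":0,"ay":0,"az":0,"grip":-1}]'; python3 -c "
from bench import manip;print(manip.get_state()['qpos'])"
```

```text
clock: 0.82
eef_pos: [0.2773, -0.2618, 0.2583]
ee_rot: [0.992, 0.123, 0.0, 0.0]
wrist_force: [1.7, -0.8, 0.0]
finger_gap: 0.0854
[-7.56678939e-01 -2.97945803e-01 -1.22585169e-01  1.74588913e+00
  2.00147822e-05  2.13781572e+00]
```

```bash
python3 -m pendant '[{"x":0.9,"y":-1,"z":-0.1,"ax":0,"ay":0,"az":0,"grip":-1},{"x":0.9,"y":-1,"z":-0.1,"ax":0,"ay":0,"az":0,"grip":-1},{"x":0.9,"y":-1,"z":-0.1,"ax":0,"ay":0,"az":0,"grip":-1},{"x":0.9,"y":-1,"z":-0.1,"ax":0,"ay":0,"az":0,"grip":-1},{"x":0.9,"y":-1,"z":0,"ax":0,"ay":0,"az":0,"grip":-1},{"x":0.9,"y":-1,"z":0,"ax":0,"ay":0,"az":0,"grip":-1},{"x":0.9,"y":-1,"z":0,"ax":0,"ay":0,"az":0,"grip":-1},{"x":0.9,"y":-1,"z":0,"ax":0,"ay":0,"az":0,"grip":-1}]'
python3 -m pendant '[{"x":0,"y":0,"z":0,"ax":0,"ay":0,"az":-1,"grip":-1},{"x":0,"y":0,"z":0,"ax":0,"ay":0,"az":-1,"grip":-1},{"x":0,"y":0,"z":0,"ax":0,"ay":0,"az":-1,"grip":-1},{"x":0,"y":0,"z":0,"ax":0,"ay":0,"az":-1,"grip":-1},{"x":0,"y":0,"z":0,"ax":0,"ay":0,"az":-1,"grip":-1},{"x":0,"y":0,"z":0,"ax":0,"ay":0,"az":-1,"grip":-1},{"x":0,"y":0,"z":0,"ax":0,"ay":0,"az":-1,"grip":-1},{"x":0,"y":0,"z":0,"ax":0,"ay":0,"az":-1,"grip":-1}]'
python3 - <<'E'
from h import *
from scipy.spatial.transform import Rotation as Ro
s=manip.get_state();R=Ro.from_quat(s["ee_rot"]).as_matrix();print(s["qpos"],s["eef_pos"]);d=np.array([.477,.112,.27])-s["eef_pos"];print(R.T@d/.03, "turn",(np.pi/2-.153-np.arctan2(R[1,0],R[0,0]))/-.12)
E
```

```text
clock: 1.48
eef_pos: [0.428, 0.0243, 0.2703]
ee_rot: [0.992, 0.124, 0.0, 0.0]
wrist_force: [1.1, -1.2, -0.2]
finger_gap: 0.0854
clock: 2.15
eef_pos: [0.4275, 0.0221, 0.2701]
ee_rot: [0.821, 0.57, -0.0, -0.0]
wrist_force: [-0.4, 0.8, -1.3]
finger_gap: 0.0853
[ 5.15806670e-02 -1.82397479e-01 -6.61603124e-03  1.74699935e+00
 -5.59905055e-05  1.97941270e+00] [0.42754175 0.02205649 0.27010147]
[3.38523328e+00 4.96805985e-01 2.46033404e-03] turn -1.70029714195169
```

```bash
python3 -m pendant '[{"x":0,"y":0,"z":0,"ax":0,"ay":0,"az":-0.85,"grip":-1},{"x":0,"y":0,"z":0,"ax":0,"ay":0,"az":-0.85,"grip":-1},{"x":0.8,"y":0.3,"z":0,"ax":0,"ay":0,"az":0,"grip":-1},{"x":0.8,"y":0.3,"z":0,"ax":0,"ay":0,"az":0,"grip":-1},{"x":0.8,"y":0.3,"z":0,"ax":0,"ay":0,"az":0,"grip":-1},{"x":0.8,"y":0.3,"z":0,"ax":0,"ay":0,"az":0,"grip":-1},{"x":0,"y":0,"z":0,"ax":0,"ay":0,"az":0,"grip":-0.5},{"x":0,"y":0,"z":0,"ax":0,"ay":0,"az":0,"grip":-0.5}]'
python3 - <<'E'
from h import *
c=cam("wrist");I=manip.get_image("wrist")[:,:,::-1];cv2.imwrite("pics/w1.png",I);np.savez("w1.npz",K=c[0],R=c[1],t=c[2])
hsv=cv2.cvtColor(np.ascontiguousarray(I),cv2.COLOR_BGR2HSV);H,S,V=[hsv[...,i].astype(int) for i in range(3)]
for st,ce,_ in blobs(I,((H<8)|(H>172))&(S>130)&(V>60),40): print(st,ce,onz("wrist",ce,.225,c))
for st,ce,_ in blobs(I,(H>50)&(H<90)&(S>100)&(V>40),40): print("g",st,ce,onz("wrist",ce,.173,c))
print(manip.get_state()["eef_pos"],manip.get_state()["finger_gap"])
E
```

```text
clock: 2.82
eef_pos: [0.4785, 0.112, 0.2695]
ee_rot: [0.76, 0.649, -0.001, -0.0]
wrist_force: [-0.1, 0.2, -0.4]
finger_gap: 0.0649
[ 293  224   35   57 1837] [310.55362003 252.84594447] [0.47804181 0.12023602 0.225     ]
g [ 406  113   63   64 2209] [436.05930285 144.08782254] [0.56863307 0.16348402 0.173     ]
[0.47822227 0.11129137 0.26984244] 0.06414896517181712
```

View pics/w1.png

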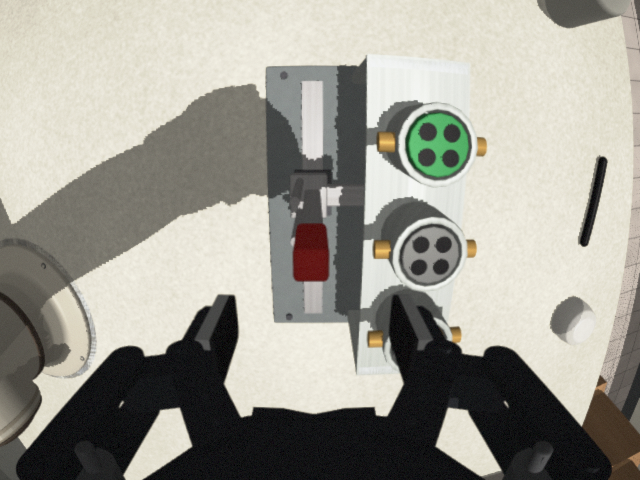

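Wrist view: the handle's top face is at about (311,266), midway between the fingers, and green is at (437,145). Both agree with the other views. Descending and gripping.

```bash
python3 -c "
from h import *
z=np.load('w1.npz');c=(z['K'],z['R'],z['t']);print(onz('wrist',(311,266),.225,c),onz('wrist',(437,145),.173,c))"
python3 -m pendant '[{"x":0,"y":0,"z":0.9,"ax":0,"ay":0,"az":0,"grip":-0.5},{"x":0,"y":0,"z":0.9,"ax":0,"ay":0,"az":0,"grip":-0.5},{"x":0,"y":0,"z":0.9,"ax":0,"ay":0,"az":0,"grip":-0.5},{"x":0,"y":0,"z":0,"ax":0,"ay":0,"az":0,"grip":-0.5},{"x":0,"y":0,"z":0,"ax":0,"ay":0,"az":0,"grip":0.3},{"x":0,"y":0,"z":0,"ax":0,"ay":0,"az":0,"grip":1},{"x":0,"y":0,"z":0,"ax":0,"ay":0,"az":0,"grip":1},{"x":0,"y":0,"z":0,"ax":0,"ay":0,"az":0,"grip":1}]'
```

```text
[0.47706764 0.11263476 0.225     ] [0.56923352 0.16280633 0.173     ]
clock: 3.53
eef_pos: [0.4787, 0.1113, 0.1915]
ee_rot: [0.761, 0.649, 0.001, 0.0]
wrist_force: [-7.1, 0.3, 8.5]
finger_gap: 0.0195
```

```bash
python3 -m pendant '[{"x":0,"y":-0.05,"z":-0.1,"ax":0,"ay":0,"az":0,"grip":1},{"x":0,"y":0,"z":0,"ax":0,"ay":0,"az":0,"grip":1},{"x":0,"y":0,"z":0,"ax":0,"ay":0,"az":0,"grip":1},{"x":0,"y":0,"z":0,"ax":0,"ay":0,"az":0,"grip":1},{"x":0,"y":0,"z":0,"ax":0,"ay":0,"az":0,"grip":1},{"x":0,"y":0,"z":0,"ax":0,"ay":0,"az":0,"grip":1},{"x":0,"y":0,"z":0,"ax":0,"ay":0,"az":0,"grip":1},{"x":0,"y":0,"z":0,"ax":0,"ay":0,"az":0,"grip":1}]'
python3 - <<'E'
from h import *
yaw=-.153;ex=np.array([np.cos(yaw),np.sin(yaw),0]);o=np.array([.5595,.0849,0]);ey=np.array([-ex[1],ex[0],0])
for uv in[(393.6,283),(390,290),(383,297)]:
    p,d=ray("scene",uv);s=ex@(o-p)/(ex@d);q=p+s*d;print(uv,ey@(q-o),q[2])
I=cv2.imread("pics/scene0.png")[255:330,340:450];cv2.imwrite("pics/sc2.png",cv2.resize(cv2.convertScaleAbs(I,alpha=2.2),None,fx=7,fy=7,interpolation=2))
E
```

```text
clock: 4.2
eef_pos: [0.4771, 0.1114, 0.1922]
ee_rot: [0.761, 0.649, 0.0, 0.0]
wrist_force: [2.2, -0.0, -4.6]
finger_gap: 0.0191
(393.6, 283) 0.029685474933353436 0.034016130775977316
(390, 290) 0.020708337942095464 0.017060596517817328
(383, 297) 0.00031817829292398494 0.008209432287259122
```

View pics/sc2.png

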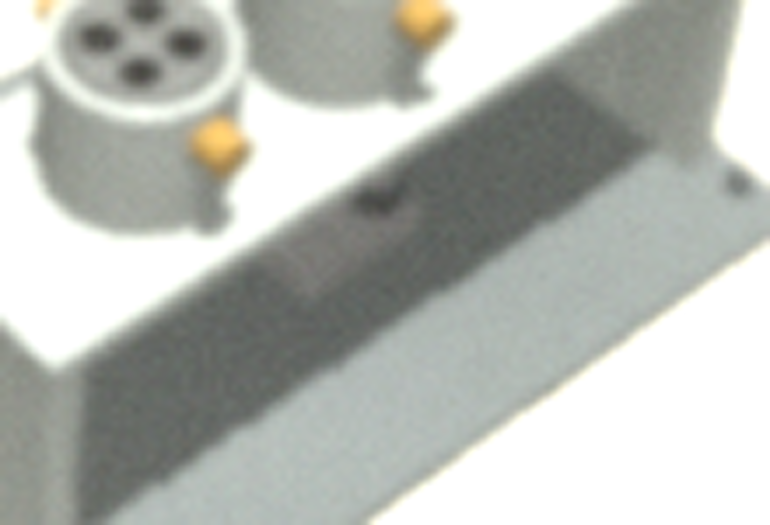

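```bash
python3 -m pendant '[{"x":0.3,"y":0,"z":0,"ax":0,"ay":0,"az":0,"grip":1},{"x":0.4,"y":0,"z":0,"ax":0,"ay":0,"az":0,"grip":1},{"x":0.4,"y":0,"z":0,"ax":0,"ay":0,"az":0,"grip":1},{"x":0.3,"y":0,"z":0,"ax":0,"ay":0,"az":0,"grip":1},{"x":0.1,"y":0,"z":0,"ax":0,"ay":0,"az":0,"grip":1},{"x":0,"y":0,"z":0,"ax":0,"ay":0,"az":0,"grip":1},{"x":0,"y":0,"z":0,"ax":0,"ay":0,"az":0,"grip":1},{"x":0,"y":0,"z":0,"ax":0,"ay":0,"az":0,"grip":1}]'
python3 - <<'E'
from h import *
cv2.imwrite("pics/s2.png",manip.get_image("scene")[:,:,::-1])
I=cv2.imread("pics/s2.png")[180:330,340:470];cv2.imwrite("pics/s2c.png",cv2.resize(cv2.convertScaleAbs(I,alpha=1.8),None,fx=4,fy=4,interpolation=2))
s=manip.get_state();print(s["eef_pos"],s["wrist_force"])
E
```

```text
clock: 4.87
eef_pos: [0.484, 0.156, 0.1922]
ee_rot: [0.761, 0.649, 0.0, -0.0]
wrist_force: [3.0, 0.9, -4.0]
finger_gap: 0.0195
[0.48398615 0.15582095 0.19226965] [ 2.43636245  0.64550732 -3.87104441]
```

View pics/s2c.png

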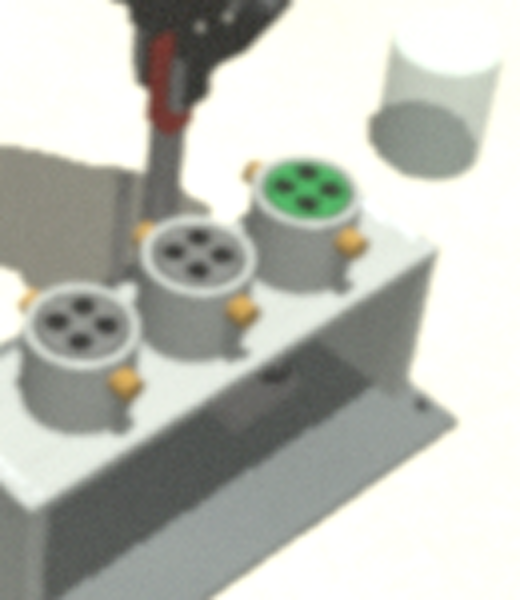

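```bash
python3 - <<'E'
from h import *
yaw=-.153;ex=np.array([np.cos(yaw),np.sin(yaw),0]);o=np.array([.5595,.0849,0]);ey=np.array([-ex[1],ex[0],0])
for uv in[(408.3,273.5),(394,283.6)]:
    p,d=ray("scene",uv);s=ex@(o-p)/(ex@d);q=p+s*d;print(uv,ey@(q-o),q[2])
print(ey[:2]@(np.array([.484,.1558])-o[:2]))
E
python3 -m pendant '[{"x":0,"y":0,"z":-0.1,"ax":0,"ay":0,"az":0,"grip":1},{"x":0,"y":0,"z":-0.1,"ax":0,"ay":0,"az":0,"grip":1},{"x":0,"y":0,"z":-0.1,"ax":0,"ay":0,"az":0,"grip":1},{"x":0,"y":0,"z":-0.05,"ax":0,"ay":0,"az":0,"grip":1},{"x":0,"y":0,"z":-0.05,"ax":0,"ay":0,"az":0,"grip":1},{"x":0,"y":0,"z":-0.05,"ax":0,"ay":0,"az":0,"grip":1},{"x":0,"y":0,"z":0,"ax":0,"ay":0,"az":0,"grip":1},{"x":0,"y":0,"z":0,"ax":0,"ay":0,"az":0,"grip":1}]'
```

```text
(408.3, 273.5) 0.0755379376289613 0.03382474504042099
(394, 283.6) 0.031303686920322024 0.030900711433617722
0.05856528397198365
clock: 5.58
eef_pos: [0.4841, 0.1557, 0.2057]
ee_rot: [0.761, 0.649, -0.0, 0.0]
wrist_force: [3.1, 0.4, -6.1]
finger_gap: 0.019
```

```bash
python3 -m pendant '[{"x":0.02,"y":0,"z":0,"ax":0,"ay":0,"az":0,"grip":1},{"x":0.02,"y":0,"z":0,"ax":0,"ay":0,"az":0,"grip":1},{"x":0.02,"y":0,"z":0,"ax":0,"ay":0,"az":0,"grip":1},{"x":0.02,"y":0,"z":0,"ax":0,"ay":0,"az":0,"grip":1},{"x":0.02,"y":0,"z":0,"ax":0,"ay":0,"az":0,"grip":1},{"x":0,"y":0,"z":0,"ax":0,"ay":0,"az":0,"grip":1},{"x":0,"y":0,"z":0,"ax":0,"ay":0,"az":0,"grip":1},{"x":0,"y":0,"z":0,"ax":0,"ay":0,"az":0,"grip":1}]'
```

```text
clock: 6.25
eef_pos: [0.4845, 0.1589, 0.2059]
ee_rot: [0.761, 0.649, 0.0, -0.0]
wrist_force: [1.8, -1.9, -4.5]
finger_gap: 0.0189
```

```bash
python3 -m pendant '[{"x":0.02,"y":0,"z":0,"ax":0,"ay":0,"az":0,"grip":1},{"x":0.02,"y":0,"z":0,"ax":0,"ay":0,"az":0,"grip":1},{"x":0.02,"y":0,"z":0,"ax":0,"ay":0,"az":0,"grip":1},{"x":0.02,"y":0,"z":0,"ax":0,"ay":0,"az":0,"grip":1},{"x":0,"y":0,"z":0,"ax":0,"ay":0,"az":0,"grip":1},{"x":0,"y":0,"z":0,"ax":0,"ay":0,"az":0,"grip":1},{"x":0,"y":0,"z":0,"ax":0,"ay":0,"az":0,"grip":1},{"x":0,"y":0,"z":0,"ax":0,"ay":0,"az":0,"grip":1}]'
```

```text
clock: 6.92
eef_pos: [0.4849, 0.1612, 0.2059]
ee_rot: [0.761, 0.649, 0.0, -0.0]
wrist_force: [1.2, -1.1, -2.0]
finger_gap: 0.0195
```

```bash
python3 -m pendant '[{"x":0.02,"y":0,"z":0,"ax":0,"ay":0,"az":0,"grip":1},{"x":0.02,"y":0,"z":0,"ax":0,"ay":0,"az":0,"grip":1},{"x":0,"y":0,"z":0,"ax":0,"ay":0,"az":0,"grip":1},{"x":0,"y":0,"z":0,"ax":0,"ay":0,"az":0,"grip":1},{"x":0,"y":0,"z":0,"ax":0,"ay":0,"az":0,"grip":1},{"x":0,"y":0,"z":0,"ax":0,"ay":0,"az":0,"grip":1},{"x":0,"y":0,"z":0,"ax":0,"ay":0,"az":0,"grip":1},{"x":0,"y":0,"z":0,"ax":0,"ay":0,"az":0,"grip":1}]'; python3 -c "
from bench import manip;print(manip.get_state()['wrist_force'],manip.get_state()['eef_pos'])"
```

```text
clock: 7.58
eef_pos: [0.4851, 0.1623, 0.2058]
ee_rot: [0.761, 0.649, -0.0, 0.0]
wrist_force: [-0.4, -4.2, -2.4]
finger_gap: 0.0194
[-0.3726393  -4.16399428 -2.37523112] [0.48508586 0.16227725 0.20579523]
```

```bash
python3 -m pendant '[{"x":-0.03,"y":0,"z":0,"ax":0,"ay":0,"az":0,"grip":1},{"x":-0.03,"y":0,"z":0,"ax":0,"ay":0,"az":0,"grip":1},{"x":0,"y":0,"z":0,"ax":0,"ay":0,"az":0,"grip":1},{"x":0,"y":0,"z":0,"ax":0,"ay":0,"az":0,"grip":1},{"x":0,"y":0,"z":0,"ax":0,"ay":0,"az":0,"grip":1},{"x":0,"y":0,"z":0,"ax":0,"ay":0,"az":0,"grip":1},{"x":0,"y":0,"z":0,"ax":0,"ay":0,"az":0,"grip":1},{"x":0,"y":0,"z":0,"ax":0,"ay":0,"az":0,"grip":1}]'
```

```text
clock: 8.25
eef_pos: [0.4849, 0.1607, 0.2058]
ee_rot: [0.761, 0.649, 0.0, -0.0]
wrist_force: [2.0, 1.6, -3.5]
finger_gap: 0.0195
```

```bash
python3 -m pendant '[{"x":0,"y":0,"z":-0.05,"ax":0,"ay":0,"az":0,"grip":1},{"x":0,"y":0,"z":-0.05,"ax":0,"ay":0,"az":0,"grip":1},{"x":0,"y":0,"z":0,"ax":0,"ay":0,"az":0,"grip":1},{"x":0,"y":0,"z":0,"ax":0,"ay":0,"az":0,"grip":1},{"x":0,"y":0,"z":0,"ax":0,"ay":0,"az":0,"grip":1},{"x":0,"y":0,"z":0,"ax":0,"ay":0,"az":0,"grip":1},{"x":0,"y":0,"z":0,"ax":0,"ay":0,"az":0,"grip":1},{"x":0,"y":0,"z":0,"ax":0,"ay":0,"az":0,"grip":1}]'
```

```text
clock: 8.92
eef_pos: [0.4848, 0.1606, 0.2088]
ee_rot: [0.761, 0.649, 0.0, -0.0]
wrist_force: [0.6, 0.6, -3.3]
finger_gap: 0.0192
```

```bash
python3 -m pendant '[{"x":0,"y":0,"z":-0.05,"ax":0,"ay":0,"az":0,"grip":1},{"x":0,"y":0,"z":-0.05,"ax":0,"ay":0,"az":0,"grip":1},{"x":0,"y":0,"z":-0.1,"ax":0,"ay":0,"az":0,"grip":1},{"x":0,"y":0,"z":-0.1,"ax":0,"ay":0,"az":0,"grip":1},{"x":0,"y":0,"z":-0.1,"ax":0,"ay":0,"az":0,"grip":1},{"x":0,"y":0,"z":-0.1,"ax":0,"ay":0,"az":0,"grip":1},{"x":0,"y":0,"z":0,"ax":0,"ay":0,"az":0,"grip":1},{"x":0,"y":0,"z":0,"ax":0,"ay":0,"az":0,"grip":1}]'
```

```text
clock: 9.58
eef_pos: [0.4849, 0.1605, 0.2235]
ee_rot: [0.761, 0.649, -0.0, -0.0]
wrist_force: [4.3, 1.1, -9.9]
finger_gap: 0.019
```

```bash
python3 -m pendant '[{"x":0,"y":0,"z":-0.12,"ax":0,"ay":0,"az":0,"grip":1},{"x":0,"y":0,"z":-0.12,"ax":0,"ay":0,"az":0,"grip":1},{"x":0,"y":0,"z":-0.12,"ax":0,"ay":0,"az":0,"grip":1},{"x":0,"y":0,"z":-0.12,"ax":0,"ay":0,"az":0,"grip":1},{"x":0,"y":0,"z":-0.12,"ax":0,"ay":0,"az":0,"grip":1},{"x":0,"y":0,"z":-0.12,"ax":0,"ay":0,"az":0,"grip":1},{"x":0,"y":0,"z":0,"ax":0,"ay":0,"az":0,"grip":1},{"x":0,"y":0,"z":0,"ax":0,"ay":0,"az":0,"grip":1}]'
python3 - <<'E'
from h import *
I=manip.get_image("scene")[:,:,::-1]
cv2.imwrite("pics/s3c.png",cv2.resize(I[160:310,340:480],None,fx=4,fy=4,interpolation=2))
E
```

```text
clock: 10.25
eef_pos: [0.4848, 0.1605, 0.2455]
ee_rot: [0.761, 0.649, -0.0, 0.0]
wrist_force: [3.2, -0.6, -8.3]
finger_gap: 0.0191
```

View pics/s3c.png

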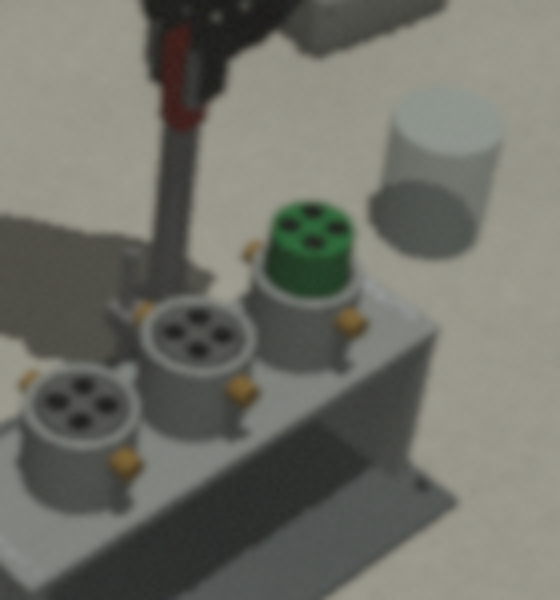

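The scene view shows the green insert about 28 mm proud of the rim (crop 313,250). Letting the rod down.

```bash
python3 -m pendant '[{"x":0,"y":0,"z":0.2,"ax":0,"ay":0,"az":0,"grip":1},{"x":0,"y":0,"z":0.3,"ax":0,"ay":0,"az":0,"grip":1},{"x":0,"y":0,"z":0.3,"ax":0,"ay":0,"az":0,"grip":1},{"x":0,"y":0,"z":0.3,"ax":0,"ay":0,"az":0,"grip":1},{"x":0,"y":0,"z":0.3,"ax":0,"ay":0,"az":0,"grip":1},{"x":0,"y":0,"z":0.3,"ax":0,"ay":0,"az":0,"grip":1},{"x":0,"y":0,"z":0.1,"ax":0,"ay":0,"az":0,"grip":1},{"x":0,"y":0,"z":0,"ax":0,"ay":0,"az":0,"grip":1}]'
```

```text
clock: 10.97
eef_pos: [0.4845, 0.1606, 0.1914]
ee_rot: [0.761, 0.649, 0.0, -0.0]
wrist_force: [0.9, 0.0, 2.8]
finger_gap: 0.0191
```

```bash
python3 -m pendant '[{"x":0,"y":0,"z":0,"ax":0,"ay":0,"az":0,"grip":0},{"x":0,"y":0,"z":0,"ax":0,"ay":0,"az":0,"grip":0},{"x":0,"y":0,"z":0,"ax":0,"ay":0,"az":0,"grip":0},{"x":0,"y":0,"z":0,"ax":0,"ay":0,"az":0,"grip":0},{"x":0,"y":0,"z":-0.5,"ax":0,"ay":0,"az":0,"grip":0},{"x":0,"y":0,"z":-1,"ax":0,"ay":0,"az":0,"grip":0},{"x":0,"y":0,"z":-1,"ax":0,"ay":0,"az":0,"grip":-0.6},{"x":0,"y":0,"z":-0.5,"ax":0,"ay":0,"az":0,"grip":-0.6}]'
python3 - <<'E'
from h import *
from scipy.spatial.transform import Rotation as Ro
c=cam("wrist");s=manip.get_state();I=np.ascontiguousarray(manip.get_image("wrist")[:,:,::-1]);cv2.imwrite("pics/w3.png",I)
J=np.ascontiguousarray(manip.get_image("top")[:,:,::-1]);cv2.imwrite("pics/t3.png",J)
for n,X in(("wrist",I),("top",J)):
    hsv=cv2.cvtColor(X,cv2.COLOR_BGR2HSV);H,S,V=[hsv[...,i].astype(int) for i in range(3)]
    for st,ce,_ in blobs(X,(H>50)&(H<90)&(S>100)&(V>40),100): print(n,st,ce,onz(n,ce,.202,c if n=="wrist" else None))
print(s["eef_pos"],s["finger_gap"])
R=Ro.from_quat(s["ee_rot"]).as_matrix();print(R.T@(np.array([.571,.162,s["eef_pos"][2]])-s["eef_pos"])/.03)
cv2.imwrite("pics/t3c.png",cv2.resize(J[140:280,200:380],None,fx=4,fy=4,interpolation=3))
E
```

```text
clock: 11.63
eef_pos: [0.485, 0.1607, 0.2846]
ee_rot: [0.761, 0.649, 0.001, 0.0]
wrist_force: [0.4, 0.1, 0.1]
finger_gap: 0.0655
wrist [ 399  180   72   73 2914] [432.17124228 214.1002059 ] [0.5644599  0.16867765 0.202     ]
[0.48497846 0.16067901 0.28457964] 0.06550692396456938
[0.49742325 2.82424262 0.0075213 ]
```

View pics/w3.png

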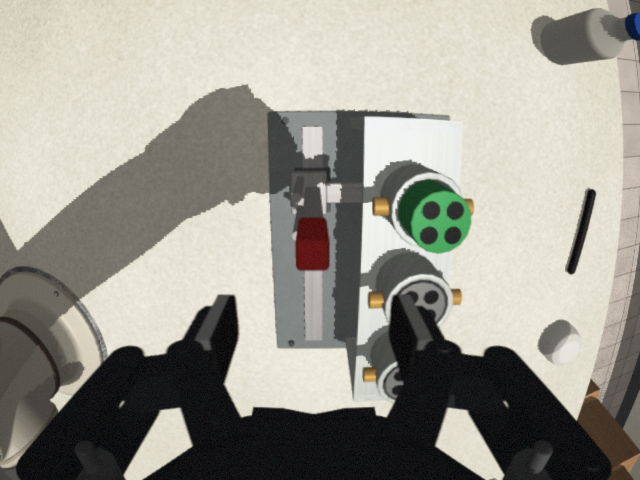

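View pics/t3c.png

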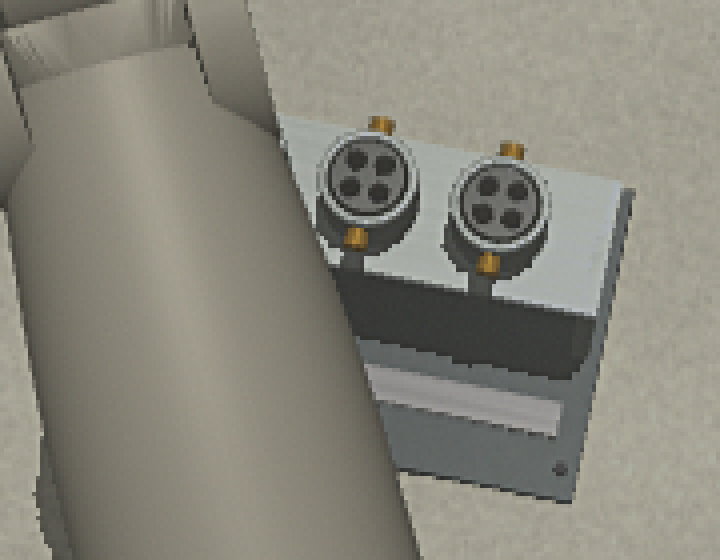

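```bash
python3 - <<'E'
from h import *
c=cam("wrist");print(onz("wrist",(441,221),.202,c),onz("wrist",(441,221),.200,c))
E
```

```text
[0.57092787 0.16337611 0.202     ] [0.57158308 0.16272106 0.2       ]
```

```bash
python3 -m pendant '[{"x":0.1,"y":0.6,"z":0,"ax":0,"ay":0,"az":0,"grip":-0.6},{"x":0.2,"y":0.9,"z":0,"ax":0,"ay":0,"az":0,"grip":-0.6},{"x":0.1,"y":0.8,"z":0,"ax":0,"ay":0,"az":0,"grip":-0.6},{"x":0.1,"y":0.5,"z":0,"ax":0,"ay":0,"az":0,"grip":-0.6},{"x":0,"y":0,"z":0.5,"ax":0,"ay":0,"az":0,"grip":-0.6},{"x":0,"y":0,"z":0.6,"ax":0,"ay":0,"az":0,"grip":-0.6},{"x":0,"y":0,"z":0.5,"ax":0,"ay":0,"az":0,"grip":-0.6},{"x":0,"y":0,"z":0,"ax":0,"ay":0,"az":0,"grip":-0.6}]'
python3 - <<'E'
from h import *
print(manip.get_state()["eef_pos"])
I=manip.get_image("wrist")[:,:,::-1];cv2.imwrite("pics/w4.png",I)
J=manip.get_image("scene")[:,:,::-1];cv2.imwrite("pics/s4c.png",cv2.resize(J[130:310,320:480],None,fx=3.3,fy=3.3,interpolation=2))
E
```

```text
clock: 12.4
eef_pos: [0.5691, 0.1618, 0.2288]
ee_rot: [0.761, 0.649, -0.003, -0.001]
wrist_force: [0.6, -0.6, -0.2]
finger_gap: 0.0682
[0.56906317 0.16175003 0.22881268]
```

View pics/w4.png

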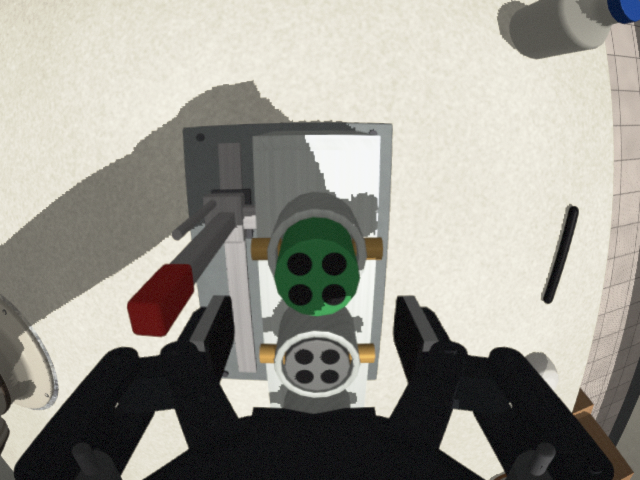

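View pics/s4c.png

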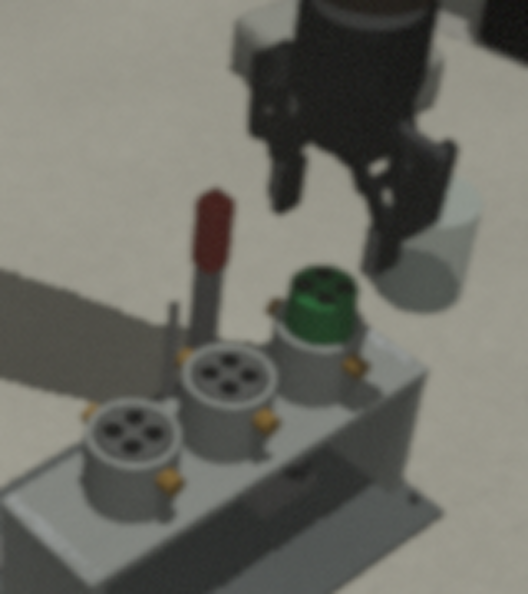

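```bash
python3 -m pendant '[{"x":0.03,"y":0.05,"z":0.3,"ax":0,"ay":0,"az":0,"grip":-0.6},{"x":0,"y":0,"z":0.5,"ax":0,"ay":0,"az":0,"grip":-0.6},{"x":0,"y":0,"z":0.5,"ax":0,"ay":0,"az":0,"grip":-0.6},{"x":0,"y":0,"z":0.4,"ax":0,"ay":0,"az":0,"grip":-0.6},{"x":0,"y":0,"z":0,"ax":0,"ay":0,"az":0,"grip":-0.6},{"x":0,"y":0,"z":0,"ax":0,"ay":0,"az":0,"grip":-0.6},{"x":0,"y":0,"z":0,"ax":0,"ay":0,"az":0,"grip":0},{"x":0,"y":0,"z":0,"ax":0,"ay":0,"az":0,"grip":0.2}]'
python3 -m pendant '[{"x":0,"y":0,"z":0,"ax":0,"ay":0,"az":0,"grip":1},{"x":0,"y":0,"z":0,"ax":0,"ay":0,"az":0,"grip":1},{"x":0,"y":0,"z":0,"ax":0,"ay":0,"az":0,"grip":1},{"x":0,"y":0,"z":0,"ax":0,"ay":0,"az":0,"grip":1},{"x":0,"y":0,"z":0,"ax":0,"ay":0,"az":0,"grip":1},{"x":0,"y":0,"z":0,"ax":0,"ay":0,"az":0,"grip":1},{"x":0,"y":0,"z":0,"ax":0,"ay":0,"az":0,"grip":1},{"x":0,"y":0,"z":0,"ax":0,"ay":0,"az":0,"grip":1}]'
```

```text
clock: 13.17
eef_pos: [0.5722, 0.1629, 0.1837]
ee_rot: [0.761, 0.649, 0.001, 0.0]
wrist_force: [-2.1, -0.1, 1.3]
finger_gap: 0.0455
clock: 13.83
eef_pos: [0.572, 0.1629, 0.1832]
ee_rot: [0.761, 0.649, 0.001, 0.0]
wrist_force: [-1.7, 1.0, 5.7]
finger_gap: 0.0416
```

```bash
python3 - <<'E'
from h import *
I=manip.get_image("wrist")[:,:,::-1];cv2.imwrite("pics/w5.png",I)
J=manip.get_image("scene")[:,:,::-1];cv2.imwrite("pics/s5c.png",cv2.resize(J[130:310,320:480],None,fx=3.3,fy=3.3,interpolation=2))
print(manip.get_state()["finger_gap"])
E
```

```text
0.041701327362547835
```

View pics/w5.png

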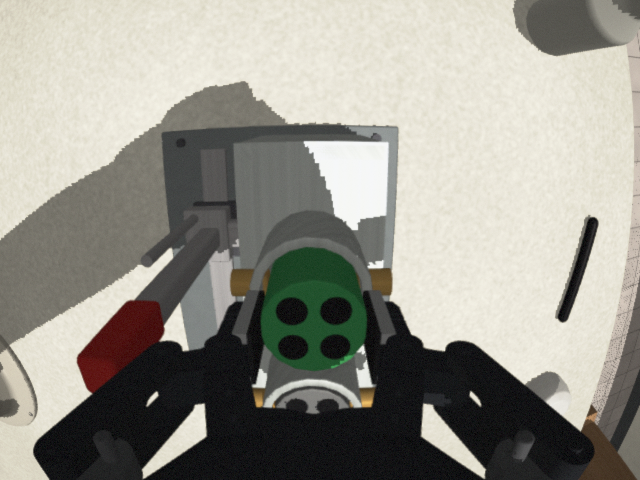

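View pics/s5c.png

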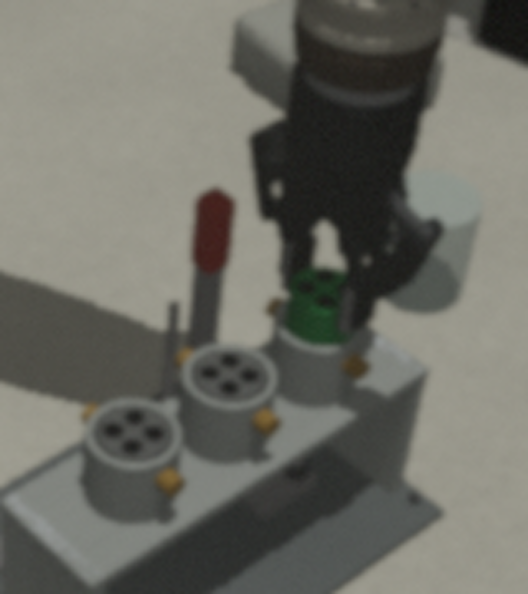

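```bash
python3 -m pendant '[{"x":0,"y":0,"z":-0.1,"ax":0,"ay":0,"az":0,"grip":1},{"x":0,"y":0,"z":-0.1,"ax":0,"ay":0,"az":0,"grip":1},{"x":0,"y":0,"z":-0.1,"ax":0,"ay":0,"az":0,"grip":1},{"x":0,"y":0,"z":-0.1,"ax":0,"ay":0,"az":0,"grip":1},{"x":0,"y":0,"z":-0.1,"ax":0,"ay":0,"az":0,"grip":1},{"x":0,"y":0,"z":-0.1,"ax":0,"ay":0,"az":0,"grip":1},{"x":0,"y":0,"z":-0.1,"ax":0,"ay":0,"az":0,"grip":1},{"x":0,"y":0,"z":0,"ax":0,"ay":0,"az":0,"grip":1}]'
python3 - <<'E'
from h import *
J=manip.get_image("scene")[:,:,::-1];cv2.imwrite("pics/s6c.png",cv2.resize(J[130:310,320:480],None,fx=3.3,fy=3.3,interpolation=2))
E
```

```text
clock: 14.6
eef_pos: [0.5724, 0.1628, 0.2053]
ee_rot: [0.761, 0.649, 0.001, 0.001]
wrist_force: [0.5, 0.9, -1.1]
finger_gap: 0.0418
```

View pics/s6c.png

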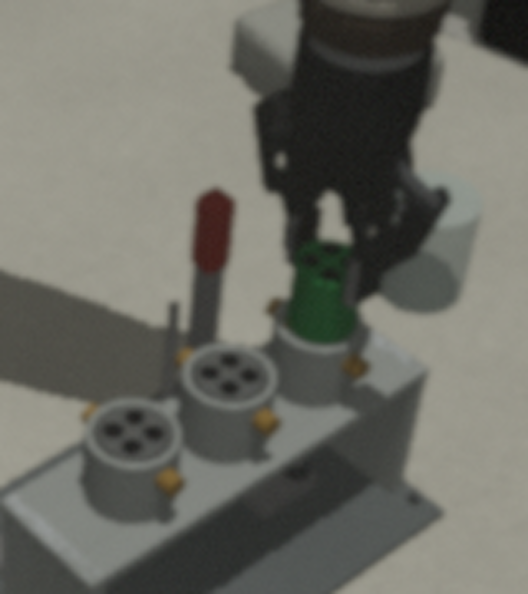

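```bash
python3 -m pendant '[{"x":0,"y":0,"z":-0.4,"ax":0,"ay":0,"az":0,"grip":1},{"x":0,"y":0,"z":-0.6,"ax":0,"ay":0,"az":0,"grip":1},{"x":0,"y":0,"z":-0.6,"ax":0,"ay":0,"az":0,"grip":1},{"x":0,"y":0,"z":-0.6,"ax":0,"ay":0,"az":0,"grip":1},{"x":0,"y":0,"z":-0.4,"ax":0,"ay":0,"az":0,"grip":1},{"x":-0.3,"y":0.04,"z":-0.1,"ax":0,"ay":0,"az":0,"grip":1},{"x":-0.5,"y":0.04,"z":0,"ax":0,"ay":0,"az":0,"grip":1},{"x":-0.6,"y":0.04,"z":0,"ax":0,"ay":0,"az":0,"grip":1}]'
python3 -m pendant '[{"x":-0.7,"y":0.03,"z":0,"ax":0,"ay":0,"az":0,"grip":1},{"x":-0.7,"y":0.03,"z":0,"ax":0,"ay":0,"az":0,"grip":1},{"x":-0.7,"y":0.03,"z":0,"ax":0,"ay":0,"az":0,"grip":1},{"x":-0.7,"y":0.03,"z":0,"ax":0,"ay":0,"az":0,"grip":1},{"x":-0.7,"y":0.03,"z":0,"ax":0,"ay":0,"az":0,"grip":1},{"x":-0.7,"y":0.03,"z":0,"ax":0,"ay":0,"az":0,"grip":1},{"x":-0.7,"y":0.03,"z":0,"ax":0,"ay":0,"az":0,"grip":1},{"x":-0.7,"y":0.03,"z":0,"ax":0,"ay":0,"az":0,"grip":1}]'
python3 -m pendant '[{"x":-0.7,"y":0.03,"z":0,"ax":0,"ay":0,"az":0,"grip":1},{"x":-0.7,"y":0.03,"z":0,"ax":0,"ay":0,"az":0,"grip":1},{"x":-0.7,"y":0.03,"z":0,"ax":0,"ay":0,"az":0,"grip":1},{"x":-0.7,"y":0.03,"z":0,"ax":0,"ay":0,"az":0,"grip":1},{"x":-0.7,"y":0.03,"z":0,"ax":0,"ay":0,"az":0,"grip":1},{"x":-0.7,"y":0.03,"z":0,"ax":0,"ay":0,"az":0,"grip":1},{"x":-0.7,"y":0.03,"z":0,"ax":0,"ay":0,"az":0,"grip":1},{"x":-0.5,"y":0.03,"z":0,"ax":0,"ay":0,"az":0,"grip":1}]'
```

```text
clock: 15.32
eef_pos: [0.5686, 0.1198, 0.2836]
ee_rot: [0.761, 0.649, -0.0, -0.0]
wrist_force: [-0.3, -0.6, 0.1]
finger_gap: 0.0416
clock: 15.98
eef_pos: [0.5482, -0.0486, 0.2833]
ee_rot: [0.761, 0.648, -0.001, -0.0]
wrist_force: [0.0, 0.2, -0.2]
finger_gap: 0.0412
clock: 16.65
eef_pos: [0.5292, -0.2101, 0.2832]
ee_rot: [0.762, 0.648, -0.001, -0.0]
wrist_force: [0.1, -1.0, -0.8]
finger_gap: 0.0417
```

```bash
python3 -m pendant '[{"x":-0.7,"y":0.03,"z":0,"ax":0,"ay":0,"az":0,"grip":1},{"x":-0.7,"y":0.03,"z":0,"ax":0,"ay":0,"az":0,"grip":1},{"x":-0.7,"y":0.03,"z":0.2,"ax":0,"ay":0,"az":0,"grip":1},{"x":-0.5,"y":0.03,"z":0.5,"ax":0,"ay":0,"az":0,"grip":1},{"x":-0.4,"y":0.03,"z":0.8,"ax":0,"ay":0,"az":0,"grip":1},{"x":-0.2,"y":0,"z":0.8,"ax":0,"ay":0,"az":0,"grip":1},{"x":0,"y":0,"z":0.8,"ax":0,"ay":0,"az":0,"grip":1},{"x":0,"y":0,"z":0.5,"ax":0,"ay":0,"az":0,"grip":1}]'
python3 - <<'E'
from h import *
s=manip.get_state();print(s["eef_pos"])
for n in("scene","wrist"): cv2.imwrite(f"pics/{n}7.png",manip.get_image(n)[:,:,::-1])
E
```

```text
clock: 17.32
eef_pos: [0.5175, -0.3039, 0.1723]
ee_rot: [0.762, 0.648, -0.001, -0.002]
wrist_force: [0.3, 0.9, -1.1]
finger_gap: 0.0418
[ 0.51751348 -0.30391388  0.17230788]
```

View pics/scene7.png

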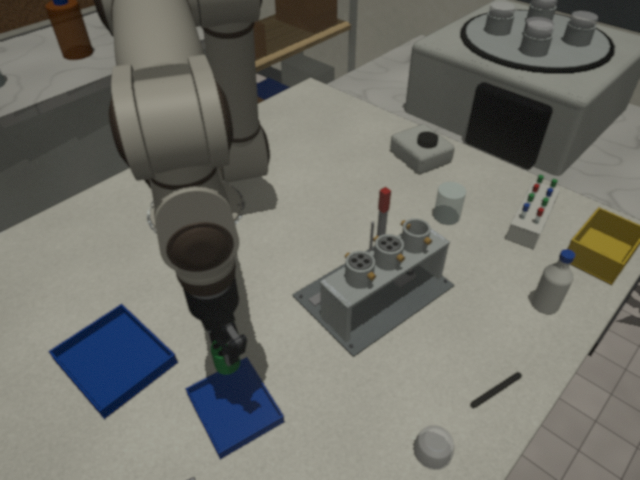

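View pics/wrist7.png

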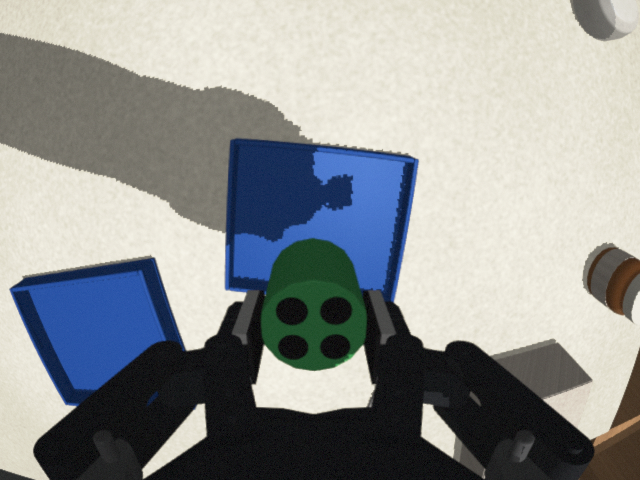

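The insert is held over the tray. In the scene view it hangs at (227,360) and the tray is centred near (234,406). Lowering.

```bash
python3 -m pendant '[{"x":-0.1,"y":0,"z":0.6,"ax":0,"ay":0,"az":0,"grip":1},{"x":-0.1,"y":0,"z":0.8,"ax":0,"ay":0,"az":0,"grip":1},{"x":0,"y":0,"z":0.8,"ax":0,"ay":0,"az":0,"grip":1},{"x":0,"y":0,"z":0.7,"ax":0,"ay":0,"az":0,"grip":1},{"x":0,"y":0,"z":0.4,"ax":0,"ay":0,"az":0,"grip":1},{"x":0,"y":0,"z":0.2,"ax":0,"ay":0,"az":0,"grip":1},{"x":0,"y":0,"z":0,"ax":0,"ay":0,"az":0,"grip":1},{"x":0,"y":0,"z":0,"ax":0,"ay":0,"az":0,"grip":1}]'
python3 - <<'E'
from h import *
s=manip.get_state();print(s["eef_pos"])
for n in("scene",): cv2.imwrite(f"pics/{n}8.png",cv2.resize(manip.get_image(n)[300:470,150:310,::-1],None,fx=3.4,fy=3.4,interpolation=2))
E
```

```text
clock: 18.08
eef_pos: [0.5192, -0.3092, 0.0726]
ee_rot: [0.761, 0.649, 0.0, 0.001]
wrist_force: [0.4, 0.1, -0.2]
finger_gap: 0.0417
[ 0.51917294 -0.3092073   0.07260941]
```

View pics/scene8.png

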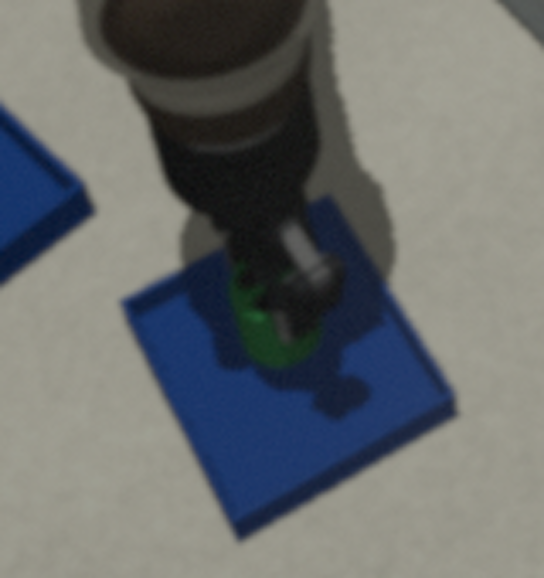

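```bash
python3 -m pendant '[{"x":0,"y":0,"z":0.3,"ax":0,"ay":0,"az":0,"grip":1},{"x":0,"y":0,"z":0.3,"ax":0,"ay":0,"az":0,"grip":1},{"x":0,"y":0,"z":0.2,"ax":0,"ay":0,"az":0,"grip":1},{"x":0,"y":0,"z":0.15,"ax":0,"ay":0,"az":0,"grip":1},{"x":0,"y":0,"z":0.1,"ax":0,"ay":0,"az":0,"grip":1},{"x":0,"y":0,"z":0,"ax":0,"ay":0,"az":0,"grip":1},{"x":0,"y":0,"z":0,"ax":0,"ay":0,"az":0,"grip":1},{"x":0,"y":0,"z":0,"ax":0,"ay":0,"az":0,"grip":1}]'
```

```text
clock: 18.8
eef_pos: [0.5191, -0.3089, 0.0402]
ee_rot: [0.761, 0.649, 0.0, 0.0]
wrist_force: [-0.0, 0.1, 0.0]
finger_gap: 0.0418
```

```bash
python3 -m pendant '[{"x":0,"y":0,"z":0.04,"ax":0,"ay":0,"az":0,"grip":1},{"x":0,"y":0,"z":0.04,"ax":0,"ay":0,"az":0,"grip":1},{"x":0,"y":0,"z":0.04,"ax":0,"ay":0,"az":0,"grip":1},{"x":0,"y":0,"z":0.02,"ax":0,"ay":0,"az":0,"grip":1},{"x":0,"y":0,"z":0,"ax":0,"ay":0,"az":0,"grip":1},{"x":0,"y":0,"z":0,"ax":0,"ay":0,"az":0,"grip":1},{"x":0,"y":0,"z":0,"ax":0,"ay":0,"az":0,"grip":1},{"x":0,"y":0,"z":0,"ax":0,"ay":0,"az":0,"grip":1}]'
```

```text
clock: 19.47
eef_pos: [0.5191, -0.3088, 0.0368]
ee_rot: [0.761, 0.649, 0.0, 0.0]
wrist_force: [-2.3, 2.5, 8.4]
finger_gap: 0.042
```

```bash
python3 -m pendant '[{"x":0,"y":0,"z":-0.03,"ax":0,"ay":0,"az":0,"grip":1},{"x":0,"y":0,"z":0,"ax":0,"ay":0,"az":0,"grip":0},{"x":0,"y":0,"z":0,"ax":0,"ay":0,"az":0,"grip":-0.3},{"x":0,"y":0,"z":0,"ax":0,"ay":0,"az":0,"grip":-0.5},{"x":0,"y":0,"z":0,"ax":0,"ay":0,"az":0,"grip":-0.6},{"x":0,"y":0,"z":0,"ax":0,"ay":0,"az":0,"grip":-0.6},{"x":0,"y":0,"z":0,"ax":0,"ay":0,"az":0,"grip":-0.6},{"x":0,"y":0,"z":0,"ax":0,"ay":0,"az":0,"grip":-0.6}]'
python3 -m pendant '[{"x":0,"y":0,"z":-0.2,"ax":0,"ay":0,"az":0,"grip":-0.6},{"x":0,"y":0,"z":-0.4,"ax":0,"ay":0,"az":0,"grip":-0.6},{"x":0,"y":0,"z":-0.8,"ax":0,"ay":0,"az":0,"grip":-0.6},{"x":0,"y":0,"z":-1,"ax":0,"ay":0,"az":0,"grip":-0.6},{"x":0,"y":0,"z":-1,"ax":0,"ay":0,"az":0,"grip":-0.6},{"x":0,"y":0,"z":-1,"ax":0,"ay":0,"az":0,"grip":-0.6},{"x":0,"y":-0.5,"z":-1,"ax":0,"ay":0,"az":0,"grip":-0.6},{"x":0,"y":0,"z":0,"ax":0,"ay":0,"az":0,"grip":-0.6}]'
python3 - <<'E'
from h import *
s=manip.get_state();print(s["eef_pos"],s["wrist_force"])
for n in("scene","wrist","top"): cv2.imwrite(f"pics/{n}9.png",manip.get_image(n)[:,:,::-1])
E
```

```text
clock: 20.13
eef_pos: [0.5189, -0.3089, 0.0365]
ee_rot: [0.761, 0.649, -0.0, -0.0]
wrist_force: [0.2, 0.0, 0.6]
finger_gap: 0.0684
clock: 20.8
eef_pos: [0.5043, -0.3072, 0.2069]
ee_rot: [0.761, 0.649, 0.001, 0.004]
wrist_force: [1.6, 0.2, 0.9]
finger_gap: 0.0683
[ 0.50430163 -0.30719421  0.20692787] [1.55944883 0.19995904 0.87314605]
```

View pics/scene9.png

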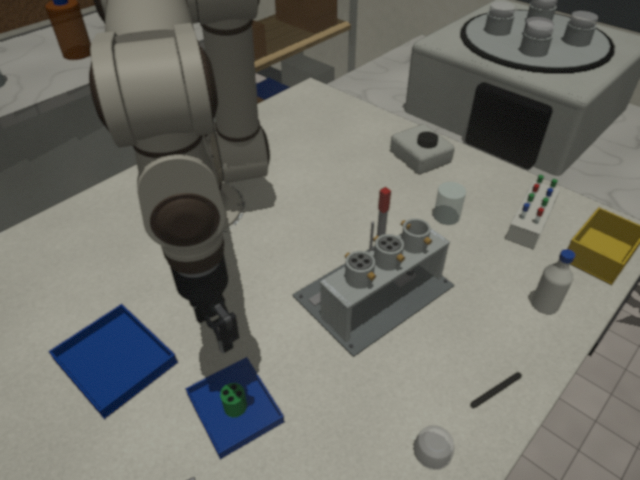

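View pics/wrist9.png

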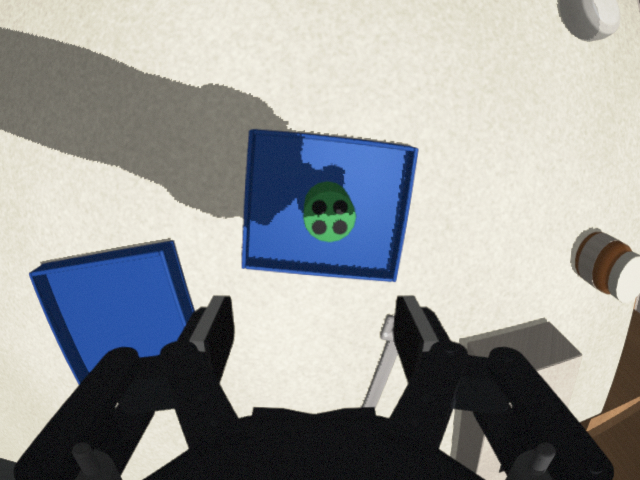

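```bash
python3 - <<'E'
from h import *
yaw=-.153;ex=np.array([np.cos(yaw),np.sin(yaw),0]);o=np.array([.5595,.0849,0]);ey=np.array([-ex[1],ex[0],0])
K,R,t=cam("scene")
for s in(.058,.061,.064):
    for z in(.225,.235):
        q=K@(R@(o-.0845*ex+s*ey+[0,0,z])+t);print(s,z,q[:2]/q[2])
X=cv2.imread("pics/scene9.png");hsv=cv2.cvtColor(X,cv2.COLOR_BGR2HSV);H,S,V=[hsv[...,i].astype(int) for i in range(3)]
for st,ce,_ in blobs(X,((H<8)|(H>172))&(S>130)&(V>60),60): print("red",st,ce)
for st,ce,_ in blobs(X,(H>50)&(H<90)&(S>100)&(V>40),60): print("green",st,ce,onz("scene",ce,.04))
print(blobs and onz("wrist",(330,222),.054)) 
E
python3 -m pendant '[{"x":0,"y":0,"z":0,"ax":0,"ay":0,"az":0,"grip":-0.6},{"x":0,"y":0,"z":0,"ax":0,"ay":0,"az":0,"grip":-0.6},{"x":0,"y":0,"z":0,"ax":0,"ay":0,"az":0,"grip":-0.6},{"x":0,"y":0,"z":0,"ax":0,"ay":0,"az":0,"grip":-0.6},{"x":0,"y":0,"z":0,"ax":0,"ay":0,"az":0,"grip":-0.6},{"x":0,"y":0,"z":0,"ax":0,"ay":0,"az":0,"grip":-0.6},{"x":0,"y":0,"z":0,"ax":0,"ay":0,"az":0,"grip":-0.6},{"x":0,"y":0,"z":0,"ax":0,"ay":0,"az":0,"grip":-0.6}]'
```

```text
0.058 0.225 [383.19262197 191.0823303 ]
0.058 0.235 [383.56458695 187.23905147]
0.061 0.225 [384.24863933 190.51811253]
0.061 0.235 [384.62689688 186.67600554]
0.064 0.225 [385.30204921 189.95528792]
0.064 0.235 [385.68656702 186.11435875]
red [381 188   9  23 140] [384.52142857 198.25714286]
green [220 383  27  34 611] [233.15057283 400.07037643] [ 0.52433039 -0.31273187  0.04      ]
[ 0.51715057 -0.3115786   0.054     ]
clock: 21.62
eef_pos: [0.5041, -0.3065, 0.1986]
ee_rot: [0.761, 0.649, 0.0, -0.0]
wrist_force: [0.1, -0.1, 0.2]
finger_gap: 0.0681
```

```bash
python3 -c "
from bench import manip;manip.close_job()"
```

```text
the job is handed in; nothing more can be done
```

The job is done and handed in at about 21.6 s. `close_job` gives no verdict, so the checks below are my own.

**What I did**
- **Finding the hole:** I gripped the red handle, slid it under the green bucket (the +y one) and dragged the rod lightly along the plate. The rod showed it was in the hole by an upward force back to the handle's weight alone, a sideways force of about 4 N, and a test lift with no resistance. I backed off about 2 mm to centre it. Wrist forces stayed under 10 N in every reading while working the rod.
- **Pushing up and letting down:** I raised the handle about 54 mm, which left the insert roughly 28 mm proud. I then lowered the rod to its stop and let go.
- **Moving the insert:** I pulled the green insert out and set it down in the 150 x 130 mm tray.

**Last checks**
- **Green insert:** it stands upright near the tray centre, at about (0.517 to 0.524, -0.312) against a tray centre of (0.519, -0.311).
- **Rod:** the handle's top appears where it should with the rod fully down, within about a pixel.
- **Grey inserts and beaker:** in the final scene picture both grey inserts look seated and the beaker looks unmoved. I judged this by eye and did not measure it.
- **Gripper:** it is open, about 14 cm above the insert and touching nothing.

**What did not match**
- While I held the insert, the fingers read 41.7 mm open instead of 44 mm. The pads were only gripping its upper part, but it did not slip visibly.
- My first pendant call was refused because it lacked the turn keys; nothing moved.

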